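# Click the pillar onto the fruit stand

## Robot

A 6-joint arm with a two-finger parallel gripper is mounted at the origin on a cart in front of the work surface, level with it; the furniture and walls round the work are solid. World frame = base frame: x ahead of the robot, y to its left, z up, the work surface at z = 0. Lengths are in mm, angles in degrees, forces in N, time in s.
With the tool pointing down it reaches from about 300 to 850 mm from the base axis. Payload 4.2 kg.
Tool frame: the origin (TCP) lies between the finger pads; the fingertips stand 22 mm ahead of it and the grasp point (between the pads) lies 3 mm ahead of it; z points along the fingers, y is the direction in which the jaws open and shut (so a half turn about z gives the same grasp; the last joint's range is limited). The gripper opens to 91 mm and grips with 3 to 60 N. Pads are 32 mm wide; open, the fingers measure 118 mm over their backs; the gripper's body (76 mm by 178 mm) begins 60 mm behind the grasp point.
Start: joints at [-74.313, 18.312, 89.639, -0, 72.044, -1.146], TCP at [166.518, -550.375, 235.976] pointing down, gripper open.
Joint ranges: [-177.97, 177.97], [-48.28, 115.42], [12.27, 149.76], [-77.06, 257.06], [2.81, 150.46], [-146.56, 146.56]. Speed limits (degrees/s): [147.25, 147.25, 180, 180, 180, 180].

## Interface

Orientations are given as [roll, pitch, yaw] about the fixed x, y, z axes, in that order (R = Rz(yaw) Ry(pitch) Rx(roll)).
In Python, from workcell import * gives the robot as it stands.
- The arm moves only by the shell command python3 -m jog 'ROWS' [OPENING] [FORCE]. ROWS is text: rows parted by semicolons, each of 6 numbers parted by spaces: the shift along the tool's x, y, z in units of 0.5 m (1.0 is 0.5 m), then the turn, a rotation vector about the tool's x, y, z in units of pi/2 rad (1.0 is pi/2 rad). A call has 1 to 20 rows; each row is the pose to reach, as a shift and turn from the pose measured when the call began, along the tool's axes at that moment; what a row does not reach only later rows make up. A row lasts 1/12 s, in which the tool goes at most 41.7 mm and 7.16 degrees, less where a joint would pass 70% of its speed; a pose out of reach is approached as far as the arm can. A call with a number of a shift or a turn outside -1 to 1 is refused whole. A call with a gripper value outside its range is refused whole. OPENING is the opening, from -1 (shut) to 1 (fully open), set as the call begins (- or left out, the last holds). The fingers move at their own pace and stop on an object; FORCE is the grip in N (left out, the last holds). Time passes only in rows, so rows that repeat a pose let the fingers close. It gives the time, the measured TCP pose, the force and the opening at its end, in the units of the state.
- state(): the state, without advancing time (a new reading comes with each control period).
- grab_frame(name): name is "side" or "top" or "wrist"; returns the picture (420x560x3 uint8, red, green, blue); there is no depth.
- calibration(name): a dict with "mtx" (3x3 intrinsics, pixels), "distortion" ([k1, k2, p1, p2, k3] as OpenCV has them; the pictures are not rectified), "rvec" (rotation vector, rad) and "tvec" (3), from world to camera coordinates, as OpenCV has them. Camera axes: x right, y down, z forward; pixel columns grow to the right and rows downward; lengths in mm; the calibration is good to about 2 mm. A picture is of the moment at which its call begins: read the wrist's pose just before it. calibration takes no time and is no camera call; for the wrist camera it gives the pose at the moment of the call.
- job_done(): hands the job in, once; it reports no verdict.
Trained networks look in the newest picture that a camera, given by its name, has taken for a name from the list of things; names that differ only in an ending like _2 or _b are one class to them, and where a whole thing is asked for, a point or a joint stands for the part that bears it (a point fixed in the world has none). Each returns a list of dicts, best first, with "confidence" (0 to 1); they miss things now and then, are a little off and sometimes report something else, mostly with a low value. They report only what shows in the picture. A call takes as long as a camera call. They do not tell look-alikes from the thing itself.
- spot_in(query, camera): "rect" ([left, top, right, bottom] in pixels, round what is visible of it).
- tip_of(query, camera): "location" ([column, row] in pixels: a listed point, or the origin of a listed thing).
The state is a dict: "time_s": time; "qpos": joint angles; "qvel": joint speeds; "effort": joint torques, N m; "ee_pos": TCP position; "ee_rot": TCP orientation; "force": force on the tool from outside, world axes, zero at the start; "torque": the same for the moment, N m; "gripper_width": finger opening in mm.
Only numpy, scipy, OpenCV 4.12 (cv2) and the standard library are available. Lean on these libraries where they do the work, as an engineer would, in place of code of your own. Each camera call takes 0.05 s, during which the arm holds its last target. There are 200 camera calls.

## Task

The two-tier fruit stand is being put together. Pick up its pillar (the wider, flat-topped steel tube with a slot near its lower end) and slide it upright over the stub in the middle of the wooden plate, with the slot turned to the side of the stub's spring button, pressing it fully down until it stands on the plate's steel flange and the button pops out through the slot; then let go. Leave the slim post with the round knob standing where it is.

Things in the scene. Friction and masses are not known exactly. Their poses are not given: they have to be found in the camera images.
- pillar_centre (a point): Centre (half-way up) of the pillar, a loose steel tube standing on the worktop: 40 mm wide, 110 mm tall, 0.3 kg, flat closed top, open below; bore 34 mm, flared to 38 at the mouth, 104 deep. z up. A slot 11 to 29 mm above the lower rim, 70 degrees wide, pierces the wall on its -x side. Grip across the diameter 80 mm above the lower rim. It and the slim post may have swapped places.
- stand: Fixed lower tier: round wooden plate, 190 mm wide; origin at its centre on the worktop, z up. Its flange (seat) is 20 mm above the origin; the stub on its axis is 31 mm wide for 34 mm, then tapers to a 12 mm round nose 86 mm above the origin. The button is on the stub's -x side. Pillar home: centre 75 mm above the origin, its -x heading equal to the stand's -x within 20 degrees.
- button (a joint): Travel (m) of the stub's spring button: 0 out, 0.008 pressed in. A 9 mm wide catch that sticks 6 mm out of the stub, 14 to 27 mm above the flange, sloped on top so that the descending tube pushes it in (about 10 N down; spring 1 to 5 N). It stays pressed in the bore and springs back to 0 in the slot when the tube is fully down.
- post_centre (a point): Centre (half-way up, on the axis) of the slim steel upper post, a bystander to leave alone: 24 mm rod on a 38 mm foot, 132 mm tall, with a 32 mm round knob on top.
Not all that is in view belongs to the job. What is shaped like the part that bears pillar_centre but purple or red is not meant.

How it is judged:
By the outcome, as a careful person would: the job done as asked, in the order asked, and still so for the second after the job is handed in, with the robot touching nothing.
It also fails if it takes over 45 s, if anything falls off the work surface, if the arm or the gripper's body presses on something with over 40 N, if the wrist force passes 120 N, or if a joint passes its speed limit or range.

## Working session

There is one attempt and no reset: what is moved stays moved. The work goes in short steps, Python scripts to look and compute and a shell command to move; the robot and the scene stay as the last step left them, time stands still between calls to the robot, and variables do not carry over. Pictures are saved under pics/ and viewed, about 8 in all and at most 12, crops included, and the job is handed in when it is done.

```bash
mkdir -p pics; ls; python3 - <<'E'
from workcell import *
import cv2,numpy as np
for n in ("side","top"):
    im=grab_frame(n); cv2.imwrite(f"pics/{n}0.png",im[:,:,::-1])
    c=calibration(n); R=cv2.Rodrigues(np.array(c["rvec"]))[0]; print(n,"campos",(-R.T@np.array(c["tvec"]).ravel()).round(), c["mtx"])
    for q in ("pillar_centre","stand","post_centre","button"):
        print(q,[(d["confidence"],np.round(d["location"])) for d in tip_of(q,n)][:3],[(d["confidence"],np.round(d["rect"])) for d in spot_in(q,n)][:3])
print(state())
E
python3 -c "
import cv2,numpy as np
cv2.imwrite('pics/both.png',np.hstack([cv2.imread('pics/side0.png'),cv2.imread('pics/top0.png')])[:, :])" 
```

```text
pics
side campos [ 573. -597.  651.] [[383.70621922   0.         282.52697989]
 [  0.         383.70621922 205.25443712]
 [  0.           0.           1.        ]]
pillar_centre [(0.98, array([247., 185.])), (0.93, array([245., 217.])), (0.76, array([274., 200.]))] [(0.95, array([302., 169., 323., 214.])), (0.95, array([312., 195., 334., 242.])), (0.74, array([233., 195., 255., 239.]))]
stand [(0.69, array([261., 298.]))] [(0.75, array([213., 255., 307., 338.]))]
post_centre [(0.73, array([281., 163.]))] [(0.69, array([272., 140., 289., 184.]))]Traceback (most recent call last):
  File "<stdin>", line 7, in <module>
ValueError: it knows: pillar_centre, post_centre, stand
[ WARN:0@0.024] global loadsave.cpp:275 findDecoder imread_('pics/top0.png'): can't open/read file: check file path/integrity
Traceback (most recent call last):
ValueError: all the input arrays must have same number of dimensions, but the array at index 0 has 3 dimension(s) and the array at index 1 has 1 dimension(s)
```

View pics/side0.png

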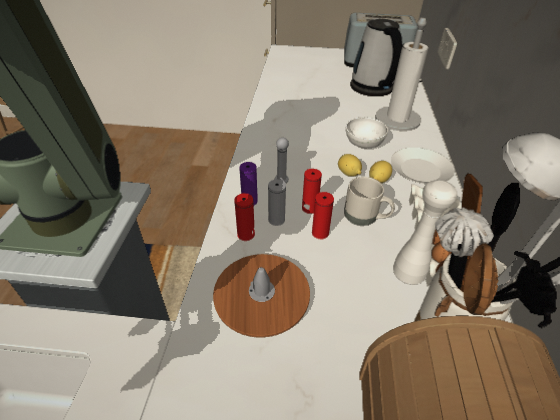

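The side view shows the steel pillar at about (277,202) with the slim knobbed post just behind it at (282,160). Decoys are purple (248,184) and red (245,217), (312,190), (322,216). The plate with its stub is at (261,290).

```bash
cat > h.py <<'E'
from workcell import *
import cv2,numpy as np
def cam(n):
    c=calibration(n); return np.array(c["mtx"]),np.array(c["distortion"]),np.array(c["rvec"],float).ravel(),np.array(c["tvec"],float).ravel()
def ray(n,px,c=None):
    K,d,r,t=c or cam(n); R=cv2.Rodrigues(r)[0]
    p=cv2.undistortPoints(np.array([[px]],float),K,d)[0,0]
    return -R.T@t, R.T@np.array([p[0],p[1],1])
def onz(n,px,z,c=None):
    o,v=ray(n,px,c); return o+v*(z-o[2])/v[2]
def proj(n,P,c=None):
    K,d,r,t=c or cam(n); return cv2.projectPoints(np.array(P,float).reshape(-1,1,3),r,t,K,d)[0][:,0]
E
python3 - <<'E'
from h import *
im=grab_frame("top"); cv2.imwrite("pics/top0.png",im[:,:,::-1])
for n in ("top",):
    print((lambda o:o[0].round())(ray(n,(280,210))))
    for q,z in (("pillar_centre",55),("stand",0),("post_centre",66)):
        for d in tip_of(q,n): print(q,d["confidence"],np.round(d["location"]),onz(n,d["location"],z).round())
for q,px,z in (("pillar",(277,202),55),("post",(281,163),66),("stand",(261,298),0)): print(q,onz("side",px,z).round())
E
```

```text
[440.  26. 941.]
pillar_centre 0.82 [231. 265.] [431. 121.  55.]
pillar_centre 0.69 [263. 227.] [504.  60.  55.]
pillar_centre 0.64 [232. 188.] [580. 122.  55.]
pillar_centre 0.62 [281. 176.] [606.  27.  55.]
stand 0.58 [370. 234.] [ 495. -158.    0.]
post_centre 0.72 [181. 232.] [493. 218.  66.]
pillar [504.  63.  55.]
post [498. 202.  66.]
stand [ 498. -163.    0.]
```

View pics/top0.png

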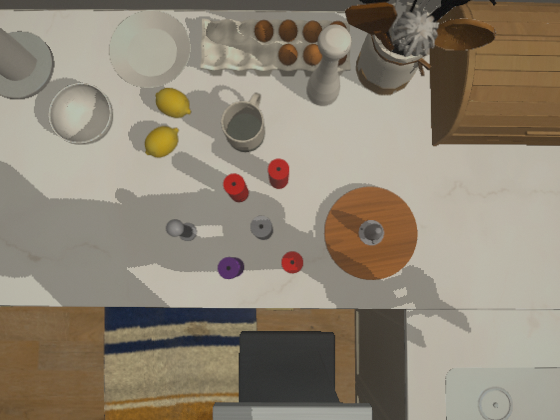

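The top view has the pillar at (262,227), post at (185,230), plate at (371,233), and the decoys at (231,267), (292,262), (235,187), (279,173). Side and top agree to about 3 mm. I still need the slot and button headings.

```bash
python3 - <<'E'
from h import *
from scipy.spatial.transform import Rotation as Ro
s=state(); print(s["time_s"],s["ee_pos"],s["ee_rot"],s["gripper_width"])
R=Ro.from_euler("xyz",s["ee_rot"],degrees=True).as_matrix(); print(R.round(3))
K,d,r,t=cam("wrist"); C=cv2.Rodrigues(r)[0]; print(K,"cam pos in tool",R.T@(-C.T@t-np.array(s["ee_pos"])),"cam axes in tool",(R.T@C.T).round(3))
print(onz("top",(371,233),86),onz("top",(292,262),110),onz("top",(262,227),110))
a=cv2.imread("pics/side0.png");
p=cv2.resize(a[170:235,250:310],None,fx=6,fy=6,interpolation=2); q=cv2.resize(a[250:315,230:290],None,fx=6,fy=6,interpolation=2)
cv2.imwrite("pics/crop.png",np.hstack([p,q]))
E
```

```text
0.55 [ 166.50038219 -550.37455776  235.96611172] [1.79996296e+02 9.24669210e-05 1.68322906e+01] 90.97936178603369
[[ 0.957  0.29   0.   ]
 [ 0.29  -0.957 -0.   ]
 [-0.     0.    -1.   ]]
[[334.52547045   0.         280.14113752]
 [  0.         334.52547045 207.96218006]
 [  0.           0.           1.        ]] cam pos in tool [ 6.76512816e+01 -8.26623476e-02 -1.48043646e+02] cam axes in tool [[-0.001 -0.971 -0.241]
 [ 1.    -0.001  0.   ]
 [-0.001 -0.241  0.971]]
[ 492.31291323 -143.6201449    86.        ] [437.33156246   5.05719126 110.        ] [500.40071614  60.02078482 110.        ]
```

View pics/crop.png

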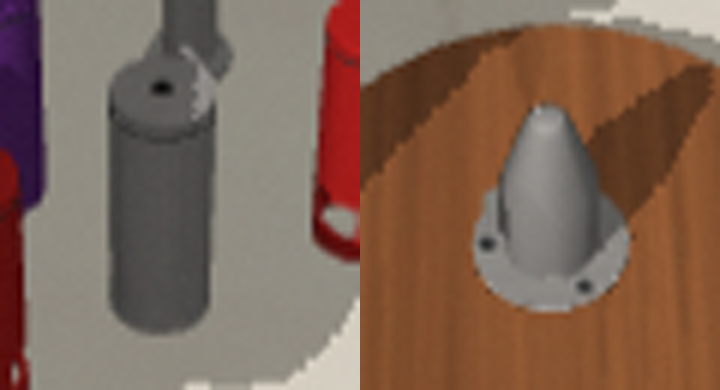

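The crop shows no slot on the pillar's −y side and no button on the stub's −y side, though there is a dark edge at the stub's left. I'll move the wrist camera round to view from +y.

```bash
python3 -m jog '.55 -.67 -.22 0 0 -.49;.55 -.67 -.22 0 0 -.49;.55 -.67 -.22 0 0 -.49;.55 -.67 -.22 0 0 -.49;.55 -.67 -.22 0 0 -.49;.55 -.67 -.22 0 0 -.49;.55 -.67 -.22 0 0 -.49;.55 -.67 -.22 0 0 -.49;.55 -.67 -.22 0 0 -.49;.55 -.67 -.22 0 0 -.49;.55 -.67 -.22 0 0 -.49;.55 -.67 -.22 0 0 -.49'
cat >> h.py <<'E'
from scipy.spatial.transform import Rotation as Ro
def jogto(pos,rpy):
    s=state(); R=Ro.from_euler("xyz",s["ee_rot"],degrees=True); T=Ro.from_euler("xyz",rpy,degrees=True)
    d=R.inv().apply(np.array(pos)-s["ee_pos"]); w=(R.inv()*T).as_rotvec()
    print("row",(d/500).round(4),(w/(np.pi/2)).round(4),"rows",np.ceil(max(np.linalg.norm(d)/41.7,np.degrees(np.linalg.norm(w))/7.16))+2,"t",s["time_s"])
E
python3 - <<'E'
from h import *
T=Ro.from_euler("xyz",[180,0,100],degrees=True)*Ro.from_rotvec([0,-np.radians(18),0])
jogto([500,250,330],T.as_euler("xyz",degrees=True))
E
```

```text
time_s: 1.55
ee_pos: [334.5, -146.2, 347.8]
ee_rot: [179.8, -0.2, 61.3]
force: [-0.7, -0.9, 0.1]
gripper_width: 91.3
row [ 0.8539 -0.0901  0.0378] [-0.0645 -0.1932 -0.4267] rows 13.0 t 1.55
```

```bash
python3 -m jog '.85 -.09 .03 -.06 -.19 -.43;.85 -.09 .03 -.06 -.19 -.43;.85 -.09 .03 -.06 -.19 -.43;.85 -.09 .03 -.06 -.19 -.43;.85 -.09 .03 -.06 -.19 -.43;.85 -.09 .03 -.06 -.19 -.43;.85 -.09 .03 -.06 -.19 -.43;.85 -.09 .03 -.06 -.19 -.43;.85 -.09 .03 -.06 -.19 -.43;.85 -.09 .03 -.06 -.19 -.43;.85 -.09 .03 -.06 -.19 -.43;.85 -.09 .03 -.06 -.19 -.43;.85 -.09 .03 -.06 -.19 -.43'
python3 - <<'E'
from h import *
c=cam("wrist"); im=grab_frame("wrist"); cv2.imwrite("pics/w1.png",im[:,:,::-1]); np.savez("w1.npz",*c)
print(proj("wrist",[[502,61,0],[502,61,110],[495,-160,20]],c).round())
E
```

```text
time_s: 2.63
ee_pos: [499.5, 248.1, 332.8]
ee_rot: [-179.5, 17.7, 100.4]
force: [-0.7, -0.5, -0.5]
gripper_width: 91.5
[[263. 215.]
 [258. 260.]
 [241. 315.]]
```

View pics/w1.png

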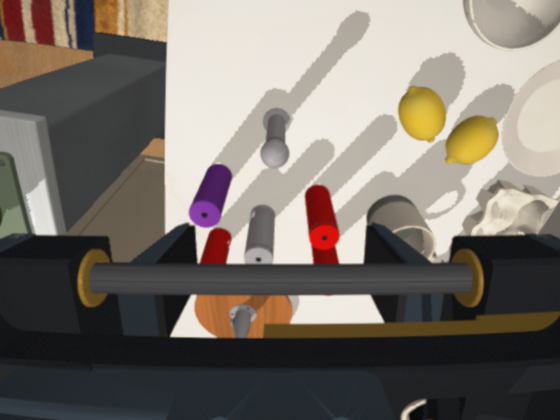

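This view from +y shows the post at (274,130), the pillar from base (262,210) to top (258,260), and the stub at (243,315). I'll crop the pillar and stub.

```bash
python3 - <<'E'
import cv2,numpy as np
a=cv2.imread("pics/w1.png")
f=lambda x,y:cv2.rotate(cv2.resize(a[y:y+70,x:x+50],None,fx=8,fy=8,interpolation=2),cv2.ROTATE_180)
cv2.imwrite("pics/c2.png",np.hstack([f(237,198),f(217,285)]))
E
```

```text
(no output)
```

View pics/c2.png

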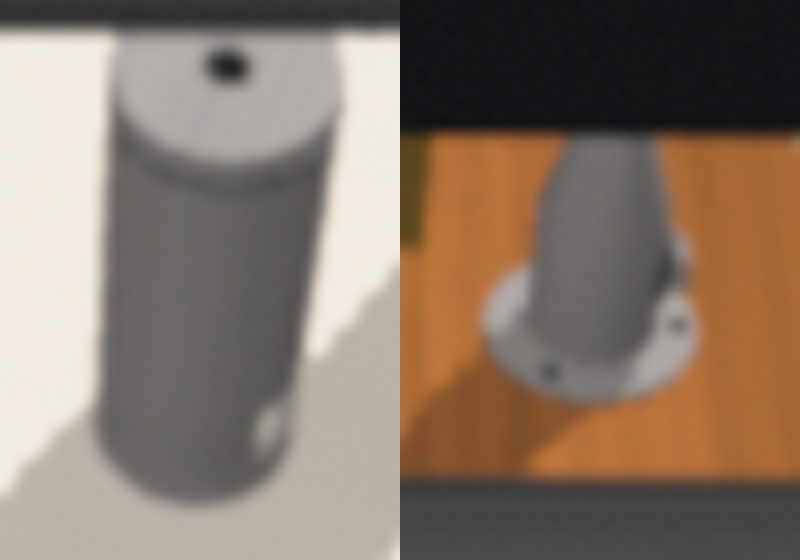

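The slot shows at the pillar's −x edge, roughly azimuth 165°, and the button is on the stub's −x side, about 180°. I'll take one closer look from −x for both headings.

```bash
python3 - <<'E'
from h import *
T=Ro.from_euler("xyz",[180,0,175],degrees=True)*Ro.from_rotvec([0,-np.radians(30),0])
jogto([420,0,235],T.as_euler("xyz",degrees=True))
E
```

```text
row [-0.3766 -0.242   0.3283] [-0.3399 -0.1199 -0.7599] rows 13.0 t 2.6833
```

```bash
python3 -m jog '-.377 -.242 .328 -.34 -.12 -.76;-.377 -.242 .328 -.34 -.12 -.76;-.377 -.242 .328 -.34 -.12 -.76;-.377 -.242 .328 -.34 -.12 -.76;-.377 -.242 .328 -.34 -.12 -.76;-.377 -.242 .328 -.34 -.12 -.76;-.377 -.242 .328 -.34 -.12 -.76;-.377 -.242 .328 -.34 -.12 -.76;-.377 -.242 .328 -.34 -.12 -.76;-.377 -.242 .328 -.34 -.12 -.76;-.377 -.242 .328 -.34 -.12 -.76;-.377 -.242 .328 -.34 -.12 -.76;-.377 -.242 .328 -.34 -.12 -.76;-.377 -.242 .328 -.34 -.12 -.76'
python3 - <<'E'
from h import *
c=cam("wrist"); im=grab_frame("wrist"); cv2.imwrite("pics/w2.png",im[:,:,::-1]); np.savez("w2.npz",*c)
print(proj("wrist",[[502,61,0],[502,61,110],[495,-160,20]],c).round(),tip_of("stand","wrist"),state()["qpos"])
E
```

```text
time_s: 3.85
ee_pos: [418.9, -1.4, 235.5]
ee_rot: [-180.0, 30.1, 174.8]
force: [-0.2, 0.7, -0.1]
gripper_width: 91.2
[[341. 140.]
 [357. 206.]
 [149. 160.]] [{'location': [152.0, 152.2], 'confidence': 0.9}] [  0.4087916   -9.07093067 127.01101096  -5.16778521  32.23057252
 -80.8770961 ]
```

View pics/w2.png

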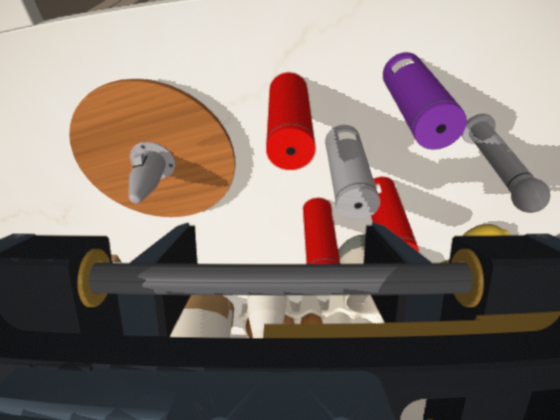

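The view from −x shows the pillar's base at (343,130) with the slot facing the camera, and its top hole at (358,205). The stub is at (150,165) with its button at about (150,158). I'll overlay model outlines for candidate headings.

```bash
cat > ov.py <<'E'
from h import *
f=np.load("w2.npz"); c=tuple(f[k] for k in f.files)
print("pillar top",onz("w",(358,205),110,c).round(1),"stand z0",onz("w",(152,152.2),0,c).round(1))
P=np.array([502,60,0]); S=onz("w",(152,152.2),0,c); S=np.array([495,-159,0.])
im=cv2.imread("pics/w2.png")
def crop(x,y,lines,w=60,h=75,k=6):
    a=cv2.resize(im[y:y+h,x:x+w],None,fx=k,fy=k,interpolation=2)
    for L,col in lines:
        p=(proj("w",L,c)-[x,y]+.5)*k
        cv2.polylines(a,[p.round().astype(np.int32)],False,col,1)
    return cv2.rotate(a,cv2.ROTATE_180)
def arc(C,r,z,a,b): 
    t=np.radians(np.linspace(a,b,30)); return np.c_[C[0]+r*np.cos(t),C[1]+r*np.sin(t),np.full(30,C[2]+z)]
def slot(h): return np.vstack([arc(P,20,11,h-35,h+35),arc(P,20,29,h+35,h-35),arc(P,20,11,h-35,h-35)])
def but(h):
    e=np.array([np.cos(np.radians(h)),np.sin(np.radians(h)),0]); n=np.array([-e[1],e[0],0])
    return np.array([S+e*r+n*s*4.5+[0,0,20+z] for s,r,z in((-1,21.5,14),(-1,15.5,27),(1,15.5,27),(1,21.5,14),(-1,21.5,14))])
g,b,y=(0,255,0),(255,0,0),(0,255,255)
A=crop(318,115,[(arc(P,20,0,0,360),y),(arc(P,20,110,0,360),y),(slot(165),g),(slot(180),b)],w=65,h=105,k=5)
B=crop(120,130,[(arc(S,15.5,20,0,360),y),(arc(S,6,86,0,360),y),(but(165),g),(but(180),b)],w=65,h=105,k=5)
cv2.imwrite("pics/ov.png",np.hstack([A,B]))
E
python3 ov.py
```

```text
pillar top [500.9  62.1 110. ] stand z0 [ 497.7 -162.9    0. ]
```

View pics/ov.png

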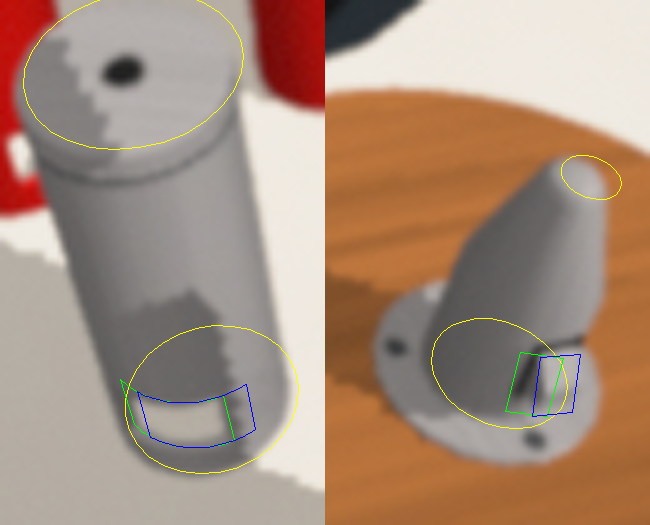

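Pillar outline needs about 2 mm of +y shift. Slot looks near 175–180° and the button a bit past 180°. I'll refine the centres numerically and redraw next to the raw crop.

```bash
cat > ov2.py <<'E'
exec(open("ov.py").read().split("g,b,y=")[0])
top=cv2.imread("pics/top0.png")
def plate(a,win):
    h=cv2.cvtColor(a,cv2.COLOR_BGR2HSV); m=((h[...,0]<20)&(h[...,1]>90)&(h[...,2]>40)).astype(np.uint8)
    M=np.zeros_like(m); x0,y0,x1,y1=win; M[y0:y1,x0:x1]=m[y0:y1,x0:x1]
    cs=max(cv2.findContours(M,cv2.RETR_EXTERNAL,cv2.CHAIN_APPROX_NONE)[0],key=cv2.contourArea)
    return cv2.convexHull(cs)[:,0].astype(float)
from scipy.optimize import least_squares
for n,a,w,cc in(("top",top,(315,180,425,285),cam("top")),("w2",im,(60,70,242,220),c)):
    hull=plate(a,w); Q=np.array([onz(n,p,16,cc)[:2] for p in hull])
    s=least_squares(lambda v:np.hypot(*(Q-v[:2]).T)-v[2],[496,-160,95],loss="soft_l1").x; print(n,"plate@z16",s.round(1),len(hull))
g=cv2.cvtColor(top,cv2.COLOR_BGR2GRAY)
# pillar hole: darkest pixels
for n,a,(x,y),cc in(("top",top,(262,227),cam("top")),("w2",im,(358,205),c)):
    gg=255-cv2.cvtColor(a,cv2.COLOR_BGR2GRAY)[y-6:y+7,x-6:x+7].astype(float); gg=np.clip(gg-np.percentile(gg,88),0,None)
    yy,xx=np.mgrid[-6:7,-6:7]; p=(x+(xx*gg).sum()/gg.sum(),y+(yy*gg).sum()/gg.sum()); print(n,"hole",np.round(p,1),onz(n,p,110,cc).round(1))
# stub nose in w2 from ov crop ~ pixel; rotated crop (573-325,172)/5
p=(120+65-(573-325)/5,130+105-172/5); print("nose w2",p,onz("w",p,86,c).round(1))
E
python3 ov2.py
```

```text
pillar top [500.9  62.1 110. ] stand z0 [ 497.7 -162.9    0. ]
top plate@z16 [ 497.9 -156.6   94.4] 39
w2 plate@z16 [ 496.4 -156.4   95.1] 58
top hole [260.7 226. ] [502.2  62.4 110. ]
w2 hole [357.8 205.2] [501.1  61.9 110. ]
nose w2 (135.4, 200.6) [ 497.6 -155.5   86. ]
```

Both cameras agree: stand (497,−156), pillar (501.5,62). Redrawing the headings with those.

```bash
cat > ov3.py <<'E'
exec(open("ov.py").read().split("g,b,y=")[0])
P=np.array([501.2,62,0]); S=np.array([497,-156,0.])
g,b,y=(0,255,0),(255,0,0),(0,255,255)
im=cv2.convertScaleAbs(im,alpha=1.2,beta=-20)
k=9
r=[crop(318,118,l,w=45,h=33,k=k) for l in([],[(slot(165),g),(slot(180),b)])]
r2=[crop(130,145,l,w=45,h=33,k=k) for l in([],[(but(175),g),(but(190),b),(arc(S,15.5,20,0,360),y)])]
cv2.imwrite("pics/ov3.png",np.vstack([np.hstack(r),np.hstack(r2)])[:, :])
im=cv2.imread("pics/w1.png"); f=np.load("w1.npz"); c=tuple(f[q] for q in f.files)
E
python3 ov3.py; python3 -c "
import cv2;print(cv2.imread('pics/ov3.png').shape)"
```

```text
pillar top [500.9  62.1 110. ] stand z0 [ 497.7 -162.9    0. ]
(594, 810, 3)
```

View pics/ov3.png

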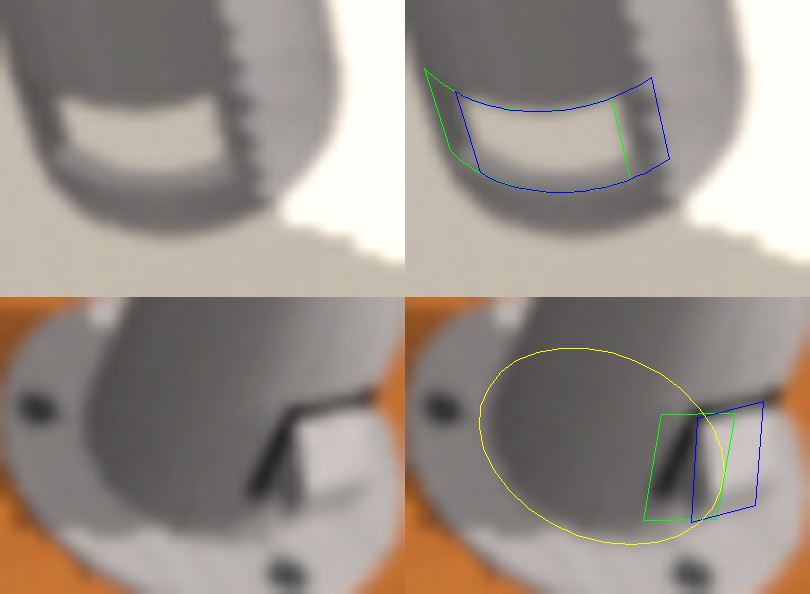

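Slot heading fits about 167° (green nearly matches, and w1 gave 166°). The button fits about 194°, a little past the blue 190°. So the pillar must turn about +27° between grasp and placing: grasp at yaw 90, place at 117.

```bash
python3 - <<'E'
from h import *
jogto([501.5,62,205],[180,0,90])
E
```

```text
row [-0.101   0.1392  0.129 ] [0.2469 0.27   0.9202] rows 15.0 t 3.95
```

```bash
python3 -m jog '-.101 .139 .129 .247 .27 .92;-.101 .139 .129 .247 .27 .92;-.101 .139 .129 .247 .27 .92;-.101 .139 .129 .247 .27 .92;-.101 .139 .129 .247 .27 .92;-.101 .139 .129 .247 .27 .92;-.101 .139 .129 .247 .27 .92;-.101 .139 .129 .247 .27 .92;-.101 .139 .129 .247 .27 .92;-.101 .139 .129 .247 .27 .92;-.101 .139 .129 .247 .27 .92;-.101 .139 .129 .247 .27 .92;-.101 .139 .129 .247 .27 .92;-.101 .139 .129 .247 .27 .92;-.101 .139 .129 .247 .27 .92;-.101 .139 .129 .247 .27 .92' 0.45
python3 - <<'E'
from h import *
jogto([501.5,62,83],[180,0,90])
E
```

```text
time_s: 5.28
ee_pos: [501.6, 61.9, 204.7]
ee_rot: [-180.0, 0.1, 90.1]
force: [0.1, -0.7, 0.7]
gripper_width: 66.0
row [ 4.000e-04 -1.000e-04  2.434e-01] [-0.0003  0.0007  0.0009] rows 5.0 t 5.2833
```

```bash
python3 -m jog '0 0 .06 0 0 0;0 0 .12 0 0 0;0 0 .18 0 0 0;0 0 .22 0 0 0;0 0 .243 0 0 0;0 0 .243 0 0 0;0 0 .243 0 0 0' && python3 -m jog '0 0 0 0 0 0;0 0 0 0 0 0;0 0 0 0 0 0;0 0 0 0 0 0;0 0 0 0 0 0;0 0 0 0 0 0;0 0 0 0 0 0;0 0 0 0 0 0' -1 30
```

```text
time_s: 5.87
ee_pos: [501.2, 62.1, 83.1]
ee_rot: [-179.9, 0.1, 90.2]
force: [-0.0, 0.7, -0.5]
gripper_width: 66.2
time_s: 6.53
ee_pos: [501.6, 62.2, 83.7]
ee_rot: [-180.0, 0.1, 90.2]
force: [-1.4, -0.1, 5.8]
gripper_width: 39.8
```

```bash
python3 -m jog '0 0 -.05 0 0 0;0 0 -.11 0 0 0;0 0 -.18 0 0 0;0 0 -.25 0 0 0;0 0 -.25 0 0 0;0 0 -.25 0 0 0' && python3 - <<'E'
from h import *
jogto([497,-156,208],[180,0,117])
E
```

```text
time_s: 7.03
ee_pos: [502.3, 62.4, 210.0]
ee_rot: [179.8, 0.1, 90.2]
force: [-0.2, -0.8, -3.2]
gripper_width: 39.7
row [-0.4367 -0.0119  0.0044] [ 0.002   0.0012 -0.2983] rows 8.0 t 7.0333
```

```bash
python3 -m jog '-.06 0 0 0 0 -.05;-.13 0 0 0 0 -.1;-.2 0 0 0 0 -.15;-.27 -.01 0 0 0 -.2;-.34 -.01 0 0 0 -.25;-.4 -.012 0.004 0.002 0.001 -.28;-.437 -.012 0.004 0.002 0.001 -.298;-.437 -.012 0.004 0.002 0.001 -.298;-.437 -.012 0.004 0.002 0.001 -.298;-.437 -.012 0.004 0.002 0.001 -.298' && python3 - <<'E'
from h import *
cs={}
for n in("side","top"):
    im=grab_frame(n)[:,:,::-1]; cv2.imwrite(f"pics/{n}1.png",im)
    for d in tip_of("pillar_centre",n): print(n,d["confidence"],np.round(d["location"]),onz(n,d["location"],128).round())
a=cv2.imread("pics/side1.png"); p=proj("side",[497,-156,80])[0].astype(int); print(p)
a=cv2.resize(a[p[1]-70:p[1]+70,p[0]-60:p[0]+60],None,fx=4,fy=4,interpolation=2); cv2.imwrite("pics/s1.png",a)
jogto([497,-156,180],[180,0,117])
E
```

```text
time_s: 7.87
ee_pos: [496.0, -155.4, 206.5]
ee_rot: [-179.9, -0.2, 116.9]
force: [0.0, 1.0, -2.3]
gripper_width: 39.7
side 0.92 [258. 233.] [ 487. -109.  128.]
side 0.83 [325. 215.] [611. -43. 128.]
side 0.45 [313. 189.] [583.  34. 128.]
side 0.4 [244. 216.] [452. -66. 128.]
top 0.86 [387. 226.] [ 502. -165.  128.]
top 0.84 [231. 268.] [427. 113. 128.]
top 0.56 [280. 172.] [599.  27. 128.]
[260 269]
row [-0.0018 -0.0005  0.0558] [-0.0003 -0.0002  0.0006] rows 3.0 t 8.0667
```

View pics/s1.png

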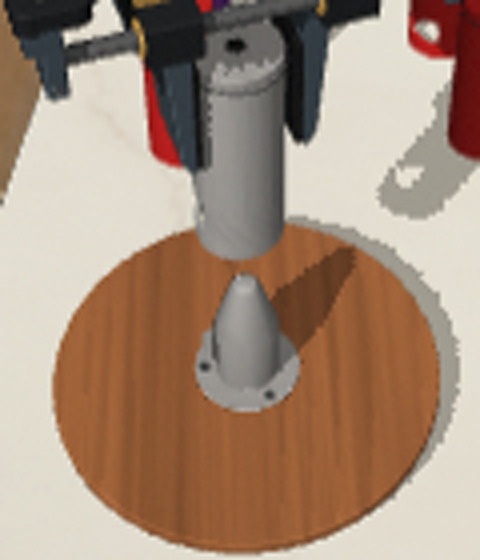

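The pillar hangs upright over the stub at (240,200 in the crop), with the slot just visible at its left edge, as expected. Descending in stages and watching force.

```bash
python3 -m jog '-.002 0 .03 0 0 0;-.002 0 .06 0 0 0;-.002 0 .09 0 0 0;-.002 0 .11 0 0 0;-.002 0 .13 0 0 0;-.002 0 .145 0 0 0;-.002 0 .145 0 0 0'
python3 - <<'E'
from h import *
s=state();print(s["force"],s["torque"]); jogto([497,-156,104],[180,0,117])
E
```

```text
time_s: 8.65
ee_pos: [496.6, -155.6, 134.1]
ee_rot: [-179.9, -0.1, 117.1]
force: [-0.4, -0.1, -2.5]
gripper_width: 39.8
[-0.39961853 -0.11423893 -2.46763898] [-0.01101622 -0.11365685 -0.00181923]
row [-0.0013  0.0004  0.0601] [-0.0014 -0.0013  0.0009] rows 3.0 t 8.65
```

No side contact. Pressing on past the button.

```bash
python3 -m jog '0 0 .01 0 0 0;0 0 .02 0 0 0;0 0 .03 0 0 0;0 0 .037 0 0 0;0 0 .044 0 0 0;0 0 .05 0 0 0;0 0 .05 0 0 0'
python3 - <<'E'
from h import *
s=state();print(s["force"],s["torque"]); jogto([497,-156,103],[180,0,117])
E
```

```text
time_s: 9.23
ee_pos: [496.4, -155.8, 108.4]
ee_rot: [-179.8, -0.1, 117.1]
force: [-0.7, -2.6, -3.4]
gripper_width: 39.8
[-0.68131899 -2.59931455 -3.38282889] [-0.606412    0.02741507  0.06485951]
row [-0.0009  0.0009  0.0109] [-0.0018 -0.0012  0.0009] rows 3.0 t 9.2333
```

```bash
python3 -m jog '0 0 .004 0 0 0;0 0 .008 0 0 0;0 0 .011 0 0 0;0 0 .013 0 0 0;0 0 .014 0 0 0;0 0 .014 0 0 0;0 0 .014 0 0 0'
python3 - <<'E'
from h import *
s=state();print(s["force"],s["torque"],s["ee_pos"])
E
```

```text
time_s: 9.82
ee_pos: [496.9, -155.6, 103.7]
ee_rot: [-179.9, -0.1, 117.1]
force: [-4.0, 0.9, 11.4]
gripper_width: 39.7
[-4.04800839  0.88537114 11.40618615] [ 0.13034151  0.70149821 -0.0345128 ] [ 496.89362558 -155.63069736  103.66559274]
```

The pillar stops at z 103.7, the expected seat, with 11 N up. I'll press a bit harder to confirm.

```bash
python3 -m jog '0 0 .006 0 0 0;0 0 .01 0 0 0;0 0 .012 0 0 0;0 0 .012 0 0 0'
python3 - <<'E'
from h import *
a=grab_frame("side")[:,:,::-1]; x,y=proj("side",[497,-156,60])[0].astype(int)
cv2.imwrite("pics/s2.png",cv2.resize(a[y-70:y+60,x-60:x+60],None,fx=4,fy=4,interpolation=2))
E
```

```text
time_s: 10.15
ee_pos: [497.2, -156.1, 103.2]
ee_rot: [180.0, 0.1, 117.1]
force: [-10.2, 0.5, 35.4]
gripper_width: 39.9
```

Firm stop (35 N within 0.5 mm). Release, retreat up, and look from the button side.

```bash
python3 -m jog '0 0 -.003 0 0 0;0 0 -.003 0 0 0;0 0 -.003 0 0 0' && python3 -m jog '0 0 0 0 0 0;0 0 0 0 0 0;0 0 0 0 0 0;0 0 0 0 0 0;0 0 0 0 0 0' 0.5 && python3 -m jog '0 0 -.05 0 0 0;0 0 -.1 0 0 0;0 0 -.16 0 0 0;0 0 -.22 0 0 0;0 0 -.28 0 0 0;0 0 -.28 0 0 0;0 0 -.28 0 0 0' && python3 - <<'E'
from h import *
T=Ro.from_euler("xyz",[180,0,185],degrees=True)*Ro.from_rotvec([0,-np.radians(30),0])
jogto([420,-130,240],T.as_euler("xyz",degrees=True))
E
```

```text
time_s: 10.45
ee_pos: [497.4, -155.9, 104.6]
ee_rot: [179.9, 0.1, 117.1]
force: [0.2, 0.2, -2.8]
gripper_width: 39.9
time_s: 10.87
ee_pos: [497.6, -155.9, 104.5]
ee_rot: [179.9, 0.1, 117.1]
force: [0.8, 0.0, 0.0]
gripper_width: 67.7
time_s: 11.45
ee_pos: [498.1, -156.0, 246.2]
ee_rot: [179.8, 0.3, 117.1]
force: [0.1, 1.2, -0.5]
gripper_width: 68.8
row [ 0.1175 -0.1155  0.0114] [-0.1967 -0.2887 -0.7362] rows 13.0 t 11.45
```

```bash
python3 -m jog '.117 -.115 .011 -.197 -.289 -.736;.117 -.115 .011 -.197 -.289 -.736;.117 -.115 .011 -.197 -.289 -.736;.117 -.115 .011 -.197 -.289 -.736;.117 -.115 .011 -.197 -.289 -.736;.117 -.115 .011 -.197 -.289 -.736;.117 -.115 .011 -.197 -.289 -.736;.117 -.115 .011 -.197 -.289 -.736;.117 -.115 .011 -.197 -.289 -.736;.117 -.115 .011 -.197 -.289 -.736;.117 -.115 .011 -.197 -.289 -.736;.117 -.115 .011 -.197 -.289 -.736;.117 -.115 .011 -.197 -.289 -.736;.117 -.115 .011 -.197 -.289 -.736'
python3 - <<'E'
from h import *
c=cam("wrist"); a=grab_frame("wrist")[:,:,::-1]; cv2.imwrite("pics/w3.png",a); S=np.array([497,-156,0])
p=proj("w",[S+[0,0,20],S+[0,0,130],S+[0,0,75]],c); print(p.round())
x,y=p[2].astype(int); x0,y0=max(x-40,0),max(y-50,0)
L=cv2.resize(a[y0:y0+100,x0:x0+80],None,fx=5,fy=5,interpolation=2); L=cv2.rotate(L,cv2.ROTATE_180)
s=grab_frame("side")[:,:,::-1]; u,v=proj("side",[497,-156,70])[0].astype(int)
M=cv2.resize(s[v-50:v+50,u-40:u+40],None,fx=5,fy=5,interpolation=2)
cv2.imwrite("pics/fin.png",np.hstack([L,M]))
E
```

```text
time_s: 12.62
ee_pos: [420.1, -130.1, 239.6]
ee_rot: [179.9, 29.9, -175.2]
force: [-0.6, -0.3, 0.1]
gripper_width: 68.2
[[251. 146.]
 [243. 217.]
 [248. 177.]]
```

View pics/fin.png

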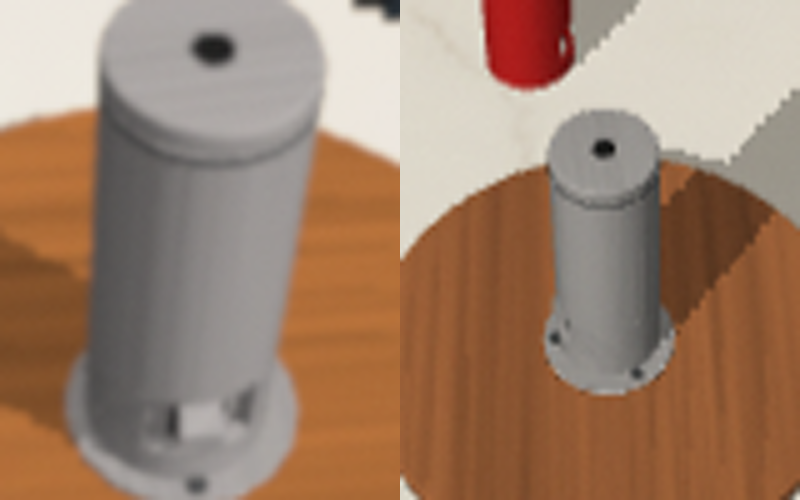

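The pillar stands upright on the flange. The slot (145–258, row 420) has the button's bright face sticking out at its centre (200,420). Handing in.

```bash
python3 - <<'E'
from h import *
print(proj("side",[[497,-156,130]]).round(),state()["time_s"]); print(job_done())
E
```

```text
[[260. 252.]] 12.7167
the job is handed in; nothing more can be done
None
```

The pillar now stands fully down on the plate's flange, with the stub's button out through the slot. I gripped it, turned it about 27° to line the slot up with the button, lowered it over the stub, pressed it home and let go. The job was handed in at 12.7 s.

- **Seating:** it stopped firmly at the expected height. The TCP was at z 103.2–103.7 mm, against 103.4–103.7 predicted, with 35 N upward on the last press and no sign of jamming on the way down.
- **Easing off:** I raised the gripper about 1.4 mm before opening it, which may have lifted the pillar slightly. The last pictures show it back on the flange.
- **Slot and button:** the last wrist and side pictures show the pillar upright, with the button sticking out near the middle of the slot. This is from the pictures only, because the button's travel can't be read.
- **Everything else:** the gripper was open and clear at hand-in. I kept away from the slim post and the look-alikes, but took no final picture of them.
- **Disagreement:** the network's position for the plate was 6–7 mm off my own fit from two cameras, so I used the fit.

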